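# Coating check on a painted sculpture

## Robot

A 6-joint arm with a two-finger parallel gripper is mounted at the origin on the work surface. World frame = base frame: x ahead of the robot, y to its left, z up, the work surface at z = 0. Lengths are in m, angles in rad, forces in N, time in s.
With the tool pointing down it reaches from about 0.35 to 0.775 m from the base axis. Payload 7.3 kg.
Tool frame: the origin (TCP) lies on the centre line of the jaws, within the pads' length; the fingertips stand tip_reach ahead of it and the grasp point (between the pads) lies 6 mm ahead of it (tip_reach is the distance from the TCP to the fingertips, in m); x points along the fingers, y is the direction in which the jaws open and shut, and the axes are right-handed (so a half turn about x gives the same grasp; the last joint's range is limited). The gripper opens to 92 mm and grips with 3 to 60 N. Pads are 19 mm wide; open, the fingers measure 130 mm over their backs; the gripper's body (75 mm by 190 mm) begins 47 mm behind the grasp point.
Start: joints at [1.137, 0.342, 1.524, -0, 1.275, -0.146], TCP at [0.149, 0.503, 0.252] pointing down, gripper open.
Joint ranges: [-2.53, 2.53], [-0.77, 2.02], [0.04, 2.7], [-1, 4.14], [0.28, 2.66], [-3.11, 3.11]. Speed limits (rad/s): [2.57, 2.57, 3.14, 3.14, 3.14, 3.14].

## Interface

Orientations are given as [roll, pitch, yaw] about the fixed x, y, z axes, in that order (R = Rz(yaw) Ry(pitch) Rx(roll)).
In Python, from cell import observe, read_camera, get_calibration, hand_in, tip_reach gives the robot as it stands. The module is installed in compiled form; this text tells all that it offers.
- The arm moves only by the shell command python3 -m crank 'ROWS' [FORCE]. ROWS is JSON, a list of rows, each an object of numbers: "fingers": the opening, from -1 (shut) to 1 (fully open); "tx", "ty", "tz": the shift along the tool's x, y, z in units of 40 mm (1.0 is 40 mm); "roll": the turn about the tool's x in units of 10 degrees (1.0 is 10 degrees). In form: [{"fingers": .., "tx": .., "ty": .., "tz": .., "roll": ..}, ...]. A call has exactly 8 rows; each row is the pose to reach, as a shift and turn from the pose commanded when the call began, along the tool's axes at that moment; what a row does not reach only later rows make up. A row lasts 1/8 s, in which the tool goes at most 62.5 mm and 10.7 degrees, less where a joint would pass 70% of its speed; a pose out of reach is approached as far as the arm can. A call with a gripper value outside its range is refused whole. The fingers move at their own pace and stop on an object; FORCE is the grip in N (left out, the last holds). Time passes only in rows, so rows that repeat a pose let the fingers close, or fill a call up. It gives the time, the measured TCP pose, the force and the opening at its end, in the units of the state.
- observe(): the state, without advancing time (a new reading comes with each control period).
- read_camera(name): name is "scene" or "top"; returns (picture, depth): 420x560x3 uint8, red, green, blue; 420x560 float32, m along the optical axis (not along the pixel's ray), 0 where there is no reading.
- get_calibration(name): a dict with "vertical_fov" (degrees; the focal length in pixels is half the picture's height over the tangent of half this angle, whatever the lens; pixels are square), "cx", "cy" (the principal point, pixels), "dist_coeffs" ([k1, k2, p1, p2, k3] as OpenCV has them; the pictures are not rectified), "pose" (4x4, takes a point from camera to world coordinates). Camera axes: x right, y down, z forward; pixel columns grow to the right and rows downward; lengths in m; the calibration is good to about 2 mm. A picture is of the moment at which its call begins. get_calibration takes no time and is no camera call.
- hand_in(): hands the job in, once; it reports no verdict.
The state is a dict: "time": time; "qpos": joint angles; "qvel": joint speeds; "joint_efforts": joint torques, N m; "tool_pos": TCP position; "tool_rot": TCP orientation; "contact_force": force on the tool from outside, world axes, zero at the start; "torque": the same for the moment, N m; "opening": finger opening in m.
Only numpy, scipy, OpenCV 4.12 (cv2) and the standard library are available. Lean on these libraries where they do the work, as an engineer would, in place of code of your own. Each camera call takes 0.05 s, during which the arm holds its last target. There are 200 camera calls.

## Task

Check the paint on the green steel sculpture with the pen-shaped coating-thickness gauge: take the gauge out of the wooden tool block and first try it on the bare steel zero disc, upright on the disc, with its sprung nose pushed about half-way in, for a second. Then set it on the ringed spot of the sculpture's sloping face, square to that face and inside the ring, pressing only lightly so that the nose is again about half-way in, and finish while still holding it there like that. Let nothing touch the paint anywhere else, and leave the tin, tape, brush and clamp on the bench alone.

Things in the scene. Friction and masses are not known exactly. Their poses are not given: they have to be found in the camera images.
- gauge_grip (a point): Middle of the black box-shaped body of the loose pen-shaped gauge (110 g), where to grip it. z runs along the gauge from nose to blunt end, up at the start. The body is 30 mm along x (small display on the -x side), 24 mm along y and 76 mm along z: 38 mm above and 38 mm below this point. The tip of the nose, when fully out, lies 88 mm below this point, on the axis.
- gauge: The same gauge, 126 mm long; origin on its axis at the tip of the fully-out nose, axes as for the grip point. Below the body come a round aluminium neck (16 mm across, 35 mm long) and then the sprung steel nose (10 mm across), which sticks 15 mm out of the neck.
- nose_tip (a point): Centre of the flat end of the gauge's nose; it moves with the nose. z axis along the gauge towards its blunt end.
- gauge_nose (a joint): How far the sprung nose is pushed into the gauge, m: 0 fully out, 0.010 fully in (hard stop), half-way 0.005. The spring pushes with about 0.8 N at first, 2.8 N half-way and 4.8 N fully in.
- block: Fixed wooden tool block, 70 mm (x) by 100 mm (y), 65 mm high; origin under its centre. The gauge stands in its centre hole (19 mm wide, 56 mm deep), nose down, its black body resting on the block's top: it is drawn straight up by 50 mm to come clear. Two 9 mm holes, 34 mm to either side along y, are empty.
- disc_top (a point): Centre of the top of the bare steel zero disc: a loose disc 60 mm across, 10 mm thick, 220 g, lying on the bench between block and sculpture; z up.
- sculpture: Fixed green sculpture of welded steel; origin under the centre of its base plate (220 mm in x, 260 in y, 10 thick). Bars carry a sloping face plate, 160 by 200 mm, centred over (0, 10) mm, tilted 0.38 rad (22 degrees): its top is 34 mm high at the -x edge, 94 mm at the +x edge. At y = -115 mm stands a toothed arch, 97 mm high. The face has three chalk marks in a row: a ring and two crosses.
- spot (a point): Centre of the chalk ring on the sloping face (ring 24 mm across inside, 31 mm outside): the spot to measure. Its z axis points straight out of the face.
- tin: Bystander: paint tin, 74 mm across, 85 mm high, loose; origin under its centre.
- tape: Bystander: roll of paper tape lying flat, 100 mm across, 25 mm high, loose; origin under its centre.
- brush: Bystander: paint brush lying on the bench, loose.
- clamp: Bystander: small steel G-clamp lying on its side, about 140 by 75 mm, 21 mm high, loose; origin on its spine.
Not all that is in view belongs to the job. What is meant by the gauge is not turquoise or white, and is the larger of those in its own colour.

How it is judged:
On the way:
1. the held gauge stands upright on the bare zero disc with its nose about half-way in (value of joint gauge_nose between 0.002 and 0.008 m and contact force between gauge and disc above 0.8 N and angle between gauge_grip's own z axis and vertical below 0.12 rad and horizontal distance between nose_tip and disc_top below 0.026 m and contact force between the fingers and gauge above 2 N), for 0.5 s.
At the end, for the whole second after the job is handed in: The gripper still holds the gauge at rest on the sculpture: nose tip within 7 mm of the ring's centre (inside the ring), gauge within 0.12 rad (7 degrees) of square to the sloping face, nose 2 to 8 mm in (of 10), contact force 0.8 to 7 N (value of joint gauge_nose between 0.002 and 0.008 m and contact force between gauge and sculpture between 0.8 and 7 N and distance between nose_tip and spot below 0.007 m and angle between the z axis of gauge_grip and the z axis of spot, either way round below 0.12 rad and linear speed of gauge below 0.02 m/s and contact force between the fingers and gauge above 2 N); the arm keeps its last pose, push and grip.
It fails at once if the gauge pressed hard on the paint (over 12 N) (contact force between gauge and sculpture above 12 N).
It fails at once if the gauge touched the paint away from the ringed spot (contact force between gauge and sculpture above 0.3 N and distance between nose_tip and spot above 0.014 m).
It fails at once if the arm or gripper touched the sculpture (contact force between any of the arm, the fingers and sculpture above 0.5 N).
It fails at once if tin, tape, brush or clamp moved (distance of any of tin, tape, brush, clamp from where it was at the start of the episode above 0.02 m).
It also fails if it takes over 48 s, if anything falls off the work surface, if the arm or the gripper's body presses on something with over 40 N, if the wrist force passes 120 N, or if a joint passes its speed limit or range.

## Working session

There is one attempt and no reset: what is moved stays moved. The work goes in short steps, Python scripts to look and compute and a shell command to move; the robot and the scene stay as the last step left them, time stands still between calls to the robot, and variables do not carry over. Pictures are saved under pics/ and viewed, about 8 in all and at most 12, crops included, and the job is handed in when it is done.

```bash
mkdir -p pics; cat > h.py <<'E'
import numpy as np,cv2
from cell import *
def K(c):
    f=210/np.tan(np.radians(c["vertical_fov"])/2); return np.array([[f,0,c["cx"]],[0,f,c["cy"]],[0,0,1]])
def cloud(name,d):
    c=get_calibration(name); v,u=np.mgrid[0:420,0:560]
    p=cv2.undistortPoints(np.stack([u,v],-1).reshape(-1,1,2).astype(np.float64),K(c),np.array(c["dist_coeffs"])).reshape(420,560,2)
    P=np.dstack([p*d[...,None],d]); T=np.array(c["pose"]); W=P@T[:3,:3].T+T[:3,3]; W[d==0]=np.nan; return W
def proj(name,X):
    c=get_calibration(name);T=np.linalg.inv(np.array(c["pose"]))
    return cv2.projectPoints(np.float64(X).reshape(-1,3),cv2.Rodrigues(T[:3,:3])[0],T[:3,3],K(c),np.array(c["dist_coeffs"]))[0].reshape(-1,2)
def save(n,im,s=1):
    cv2.imwrite(f"pics/{n}.png",cv2.resize(im[...,::-1],None,fx=s,fy=s,interpolation=cv2.INTER_CUBIC))
E
python3 - <<'E'
from h import *
for n in("scene","top"):
    im,d=read_camera(n); np.savez(f"{n}0.npz",im=im,W=cloud(n,d)); save(n+"0",im,1.4)
    print(n,np.round(get_calibration(n)["pose"],3).tolist())
print(tip_reach,observe())
E
```

```text
scene [[-0.545, 0.575, -0.611, 1.336], [0.838, 0.391, -0.38, 0.46], [0.021, -0.719, -0.695, 1.006], [0.0, 0.0, 0.0, 1.0]]
top [[-0.002, -0.984, 0.177, 0.371], [-1.0, 0.003, 0.005, -0.039], [-0.006, -0.177, -0.984, 1.035], [0.0, 0.0, 0.0, 1.0]]
0.025 {'time': 0.1, 'qpos': array([ 1.13701565e+00,  3.42620900e-01,  1.52490258e+00, -2.31302732e-05,
        1.27540226e+00, -1.46022308e-01]), 'qvel': array([ 0.00050921, -0.00104721, -0.00095505, -0.002174  ,  0.00056756,
        0.00076371]), 'joint_efforts': array([ 1.99052760e-03, -4.32005489e+01, -2.44697446e+01,  7.17674894e-02,
        5.25837787e-02, -7.94115476e-05]), 'tool_pos': array([0.14885562, 0.50311785, 0.25113773]), 'tool_rot': array([-1.70022751,  1.56946306, -1.98797912]), 'contact_force': array([-0.04997745,  1.28284287, -0.21624714]), 'torque': array([ 0.01063949, -0.01232263,  0.00860125]), 'opening': 0.09179492390232642}
```

View pics/scene0.png

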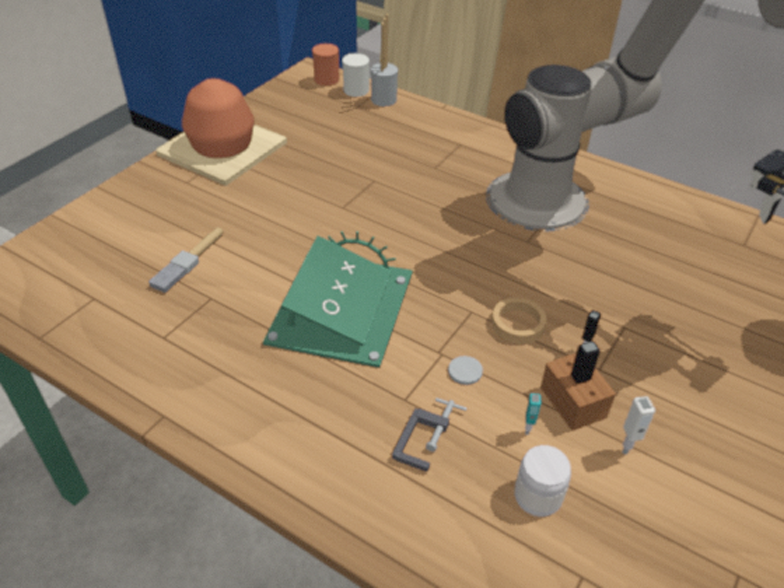

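View pics/top0.png

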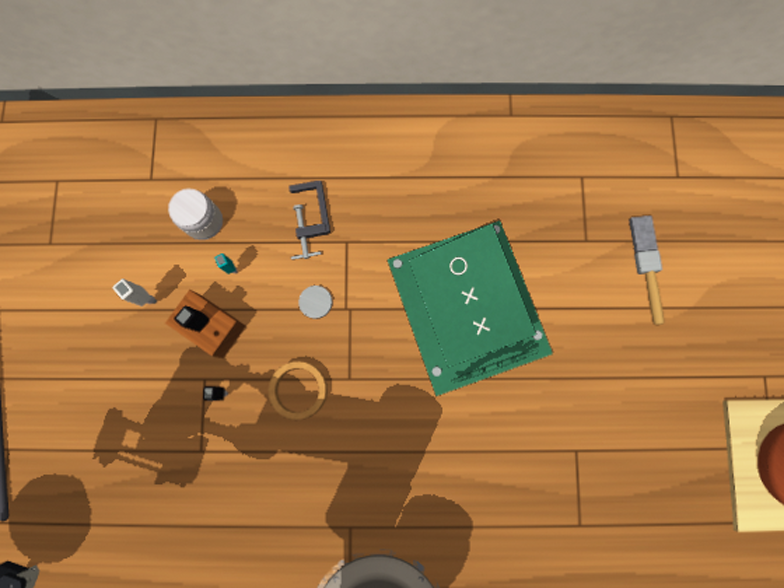

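Candidates for the gauge: the large black one in the block (scene 585,362; top 190,318), a smaller black one behind it (592,325; 214,393), a turquoise one (533,410; 225,263) and a white one (638,420; 123,288). I choose the large black one in the block. The ring is at top (458,266).

```bash
python3 - <<'E'
from h import *
A=np.load("top0.npz");B=np.load("scene0.npz")
ims=[]
for n,D,(u,v) in(("top",A,(145,235)),("scene",B,(417,262))):
    im=D["im"][v-55:v+55,u-55:u+55]; ims.append(cv2.resize(im,(390,390),interpolation=cv2.INTER_CUBIC))
save("crop",np.hstack(ims))
def rect(P): 
    r=cv2.minAreaRect(P[:,:2].astype(np.float32)*1000); return np.round(r[0],1),np.round(r[1],1),round(r[2],1)
g=[]
for D in(A,B):
    W=D["W"];im=D["im"].astype(int)
    m=(im.max(2)<75)&(W[...,2]>.135)&(W[...,2]<.15)&(W[...,0]>.2)
    P=W[m];c=np.median(P,0);P=P[np.linalg.norm(P-c,axis=1)<.04];print("gauge top",len(P),c,rect(P))
    hi=W[(W[...,2]>.1355)&(W[...,2]<.15)&(np.linalg.norm(W[...,:2]-c[:2],axis=-1)<.03)];print(" any colour",len(hi),rect(hi),hi[:,2].mean())
    b=W[(abs(W[...,2]-.065)<.004)&(np.linalg.norm(W[...,:2]-c[:2],axis=-1)<.08)];print("block top",len(b),rect(b))
    # disc
    u,v=((225,215) if D is A else (332,264)); c=W[v,u]
    d=W[(abs(W[...,2]-.010)<.0035)&(np.linalg.norm(W[...,:2]-c[:2],axis=-1)<.045)&(im.max(2)-im.min(2)<35)]
    print("disc",len(d),cv2.minEnclosingCircle(d[:,:2].astype(np.float32)*1000),d.mean(0))
    # face
    gr=(im[...,1]>im[...,0]+25)&(im[...,1]>im[...,2]+8)&(W[...,2]>.02)&(W[...,0]>.25)
    n,l,s,ce=cv2.connectedComponentsWithStats(gr.astype(np.uint8));k=1+np.argmax(s[1:,4]);P=W[l==k]
    rng=np.random.default_rng(0);best=None
    for _ in range(300):
        a=P[rng.choice(len(P),3)];q=np.cross(a[1]-a[0],a[2]-a[0]);q/=np.linalg.norm(q)+1e-12
        i=abs((P-a[0])@q)<.002
        if best is None or i.sum()>best.sum():best=i
    Q=P[best];c=Q.mean(0);q=np.linalg.svd(Q-c,full_matrices=False)[2][2];q*=np.sign(q[2])
    print("face n",q,"tilt",np.arccos(q[2]),"az",np.degrees(np.arctan2(q[1],q[0])),len(Q),Q[:,2].min(),Q[:,2].max())
    w=(im.min(2)>135)&(abs((W-c)@q)<.004)&(np.linalg.norm(W-c,axis=-1)<.12)
    n,l,s,ce=cv2.connectedComponentsWithStats(cv2.dilate(w.astype(np.uint8),np.ones((2,2))),connectivity=8)
    for k in range(1,n):
        if s[k,4]>15:
            X=W[(l==k)&w];print(" mark",ce[k]*1.4,s[k,4],X.mean(0),"mid",(np.nanmax(X,0)+np.nanmin(X,0))/2)
E
```

```text
gauge top 81 [0.49350725 0.29640977 0.13992997] (array([494.9, 299.8]), array([23.6, 28.8]), 50.8)
 any colour 147 (array([494.4, 300.4]), array([23.6, 30.5]), 48.9) 0.1403651438109538
block top 920 (array([494.2, 300.6]), array([103.1,  71. ]), 56.6)
disc 388 ((538.3712768554688, 114.55611419677734), 29.467477798461914) [0.53779164 0.11421424 0.01012987]
face n [-0.12204776  0.34722641  0.92980545] tilt 0.37691244020612563 az 109.36623336269815 3988 0.033050782878006446 0.09529938597586773
 mark [458.59784946 265.84946237] 93 [ 0.59163785 -0.13812056  0.06481612] mid [ 0.5906617  -0.13785816  0.06417381]
 mark [469.72 295.34] 70 [ 0.53970316 -0.15566648  0.06525145] mid [ 0.54007603 -0.15549338  0.06523058]
 mark [481.27837838 326.06756757] 74 [ 0.48728242 -0.17404243  0.06439673] mid [ 0.48744783 -0.17452185  0.06444875]
gauge top 47 [0.50658021 0.30143013 0.13962009] (array([505.4, 301.3]), array([16.4, 30.7]), 13.4)
 any colour 119 (array([498.5, 298.8]), array([26.4, 31.7]), 51.1) 0.14053159915226715
block top 778 (array([496.7, 299.6]), array([103.3,  74.6]), 56.4)
disc 338 ((541.4681396484375, 111.79938507080078), 31.442325592041016) [0.54217105 0.11387659 0.01004975]
face n [-0.12399044  0.34939431  0.92873569] tilt 0.379808384656299 az 109.53837488859875 2193 0.032969472809952216 0.09492923815083287
 mark [348.51764706 267.62647059] 68 [ 0.48816921 -0.17555596  0.06413146] mid [ 0.48568138 -0.17630947  0.06330174]
 mark [339.79166667 287.05833333] 72 [ 0.54065646 -0.1576411   0.06427644] mid [ 0.539556   -0.15674149  0.06534112]
 mark [330.82608696 307.17217391] 115 [ 0.59292916 -0.13919593  0.06474923] mid [ 0.5924301  -0.13931234  0.06353186]
```

View pics/crop.png

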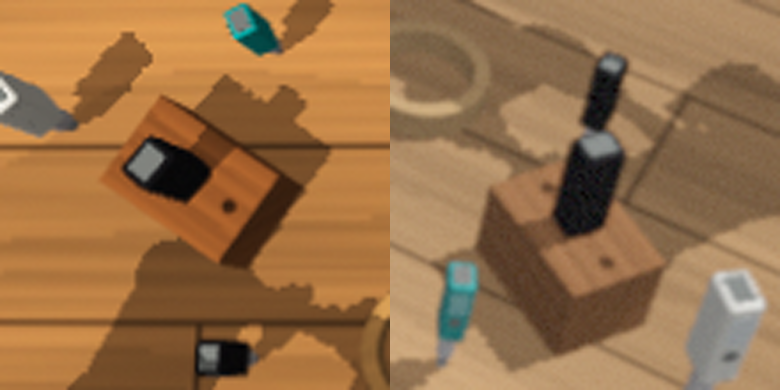

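The crop confirms it: the large black gauge stands in the centre hole of the block. The tool only rolls about its own axis, so I'll get the 22° tilt by pivoting the gauge in the pads against the fixed block. Next I work out the approach.

```bash
cat >> h.py <<'E'
from scipy.spatial.transform import Rotation as Ro
def go(p,jaw=None):
    o=observe();R=Ro.from_euler("xyz",o["tool_rot"]).as_matrix();y=np.degrees(np.arctan2(R[1,1],R[0,1]))
    print("jaw az",y.round(2),"zaxis az",np.degrees(np.arctan2(R[1,2],R[0,2])).round(1),"units",(R.T@(np.array(p)-o["tool_pos"])/.04).round(3),"t",o["time"],"q",o["qpos"].round(2),"tcp",o["tool_pos"].round(4),"F",o["contact_force"].round(2),"open",round(o["opening"],4))
    if jaw is not None: print("roll units",[round(((-(jaw-y)+k*180+360)%720-360)/10,2) for k in range(-1,2)])
E
python3 - <<'E'
from h import *
go([.4955,.300,.2],54.5)
A=np.load("top0.npz")["W"]
for n,(u,v) in dict(turq=(225,263),white=(123,288),small=(214,393),tin=(190,205),tape=(298,390),clamp=(305,210)).items():
    u,v=int(u/1.4),int(v/1.4);w=A[v-8:v+9,u-8:u+9].reshape(-1,3);w=w[w[:,2]>.02]; print(n,w.min(0).round(3),w.max(0).round(3))
E
```

```text
jaw az 73.51 zaxis az -16.5 units [ 1.28  -2.408  9.751] t 0.1 q [ 1.14  0.34  1.52 -0.    1.28 -0.15] tcp [0.1489 0.5031 0.2511] F [-0.05  1.28 -0.22] open 0.0918
roll units [np.float64(-16.1), np.float64(1.9), np.float64(19.9)]
turq [0.583 0.25  0.023] [0.608 0.272 0.096]
white [0.525 0.393 0.093] [0.558 0.426 0.129]
small [0.366 0.26  0.022] [0.386 0.279 0.101]
tin [0.675 0.303 0.081] [0.717 0.346 0.09 ]Traceback (most recent call last):
  File "<stdin>", line 5, in <module>
    return umr_minimum(a, axis, None, out, keepdims, initial, where)
ValueError: zero-size array to reduction operation minimum which has no identity
```

```bash
python3 -m crank '[{"fingers":1,"tx":0,"ty":-0.3,"tz":1.2,"roll":0.2},{"fingers":1,"tx":0,"ty":-0.6,"tz":2.4,"roll":0.5},{"fingers":1,"tx":0.1,"ty":-0.9,"tz":3.7,"roll":0.8},{"fingers":1,"tx":0.3,"ty":-1.25,"tz":5.0,"roll":1.1},{"fingers":1,"tx":0.5,"ty":-1.55,"tz":6.3,"roll":1.4},{"fingers":1,"tx":0.8,"ty":-1.9,"tz":7.6,"roll":1.7},{"fingers":1,"tx":1.1,"ty":-2.2,"tz":8.8,"roll":1.9},{"fingers":1,"tx":1.28,"ty":-2.41,"tz":9.75,"roll":1.9}]' 20; python3 -c "
from h import *
go([.4955,.300,.109],54.5)"
```

```text
time: 1.1
tool_pos: [0.4969, 0.2988, 0.1994]
tool_rot: [-2.094, 1.569, -2.715]
contact_force: [0.2, 0.8, 0.7]
opening: 0.0919
jaw az 54.42 zaxis az -35.6 units [ 2.259  0.008 -0.044] t 1.1 q [ 0.41  0.49  1.45 -0.    1.21 -0.54] tcp [0.4969 0.2988 0.1994] F [0.22 0.78 0.69] open 0.0919
roll units [np.float64(-18.01), np.float64(-0.01), np.float64(17.99)]
```

```bash
python3 -m crank '[{"fingers":1,"tx":0.5,"ty":0,"tz":0,"roll":0},{"fingers":1,"tx":1.0,"ty":0,"tz":0,"roll":0},{"fingers":1,"tx":1.5,"ty":0,"tz":0,"roll":0},{"fingers":1,"tx":2.0,"ty":0,"tz":0,"roll":0},{"fingers":1,"tx":2.26,"ty":0,"tz":0,"roll":0},{"fingers":1,"tx":2.26,"ty":0,"tz":0,"roll":0},{"fingers":-0.3,"tx":2.26,"ty":0,"tz":0,"roll":0},{"fingers":-0.6,"tx":2.26,"ty":0,"tz":0,"roll":0}]' 20; python3 -m crank '[{"fingers":-1,"tx":0,"ty":0,"tz":0,"roll":0},{"fingers":-1,"tx":0,"ty":0,"tz":0,"roll":0},{"fingers":-1,"tx":0,"ty":0,"tz":0,"roll":0},{"fingers":-1,"tx":0,"ty":0,"tz":0,"roll":0},{"fingers":-1,"tx":0,"ty":0,"tz":0,"roll":0},{"fingers":-1,"tx":0,"ty":0,"tz":0,"roll":0},{"fingers":-1,"tx":0,"ty":0,"tz":0,"roll":0},{"fingers":-1,"tx":0,"ty":0,"tz":0,"roll":0}]' 20; python3 -c "
from h import *
go([.4955,.300,.2],54.5)
im,d=read_camera('scene');save('grip',im[200:320,350:510],4)"
```

```text
time: 2.1
tool_pos: [0.496, 0.3005, 0.1109]
tool_rot: [1.07, 1.569, 0.45]
contact_force: [0.1, 0.9, -0.2]
opening: 0.0762
time: 3.1
tool_pos: [0.4956, 0.3003, 0.1101]
tool_rot: [1.92, 1.571, 1.301]
contact_force: [0.2, -0.2, -0.8]
opening: 0.024
jaw az 54.51 zaxis az -35.5 units [-2.247 -0.008  0.003] t 3.1 q [ 0.41  0.58  1.55  0.    1.01 -0.54] tcp [0.4956 0.3003 0.1101] F [ 0.22 -0.19 -0.78] open 0.024
roll units [np.float64(-18.0), np.float64(0.0), np.float64(18.0)]
```

View pics/grip.png

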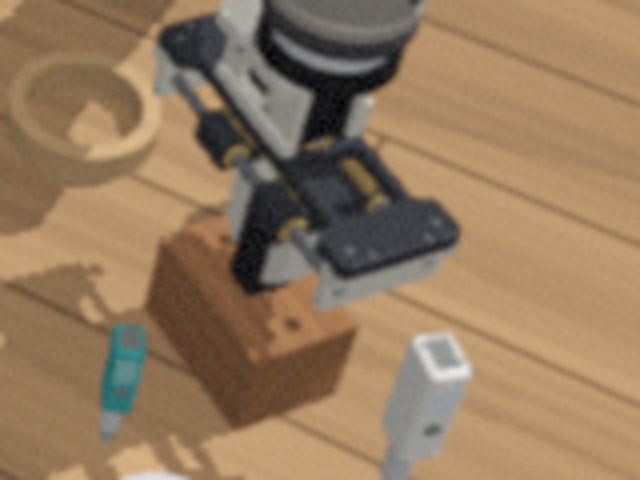

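The gauge is held, with the jaws at 24 mm. Now I lift it straight up, then carry it over the disc.

```bash
python3 -m crank '[{"fingers":-1,"tx":-0.2,"ty":0,"tz":0,"roll":0},{"fingers":-1,"tx":-0.5,"ty":0,"tz":0,"roll":0},{"fingers":-1,"tx":-0.8,"ty":0,"tz":0,"roll":0},{"fingers":-1,"tx":-1.1,"ty":0,"tz":0,"roll":0},{"fingers":-1,"tx":-1.4,"ty":0,"tz":0,"roll":0},{"fingers":-1,"tx":-1.7,"ty":0,"tz":0,"roll":0},{"fingers":-1,"tx":-1.8,"ty":0,"tz":0,"roll":0},{"fingers":-1,"tx":-1.8,"ty":0,"tz":0,"roll":0}]' 20;  python3 -c "
from h import *
go([.540,.1135,.14],54.5)"
```

```text
time: 4.15
tool_pos: [0.4956, 0.3003, 0.1823]
tool_rot: [1.117, 1.57, 0.498]
contact_force: [0.2, -0.8, -0.9]
opening: 0.0239
jaw az 54.51 zaxis az -35.5 units [ 1.057 -3.159  3.614] t 4.15 q [ 0.41  0.5   1.47  0.    1.17 -0.54] tcp [0.4956 0.3003 0.1823] F [ 0.22 -0.81 -0.94] open 0.0239
roll units [np.float64(-18.0), np.float64(0.0), np.float64(18.0)]
```

```bash
python3 -m crank '[{"fingers":-1,"tx":0,"ty":-0.4,"tz":0.45,"roll":0},{"fingers":-1,"tx":0,"ty":-1.0,"tz":1.15,"roll":0},{"fingers":-1,"tx":0,"ty":-1.7,"tz":1.95,"roll":0},{"fingers":-1,"tx":0,"ty":-2.4,"tz":2.75,"roll":0},{"fingers":-1,"tx":0.2,"ty":-2.9,"tz":3.3,"roll":0},{"fingers":-1,"tx":0.6,"ty":-3.16,"tz":3.61,"roll":0},{"fingers":-1,"tx":1.0,"ty":-3.16,"tz":3.61,"roll":0},{"fingers":-1,"tx":1.06,"ty":-3.16,"tz":3.61,"roll":0}]' 20;  python3 -c "
from h import *
go([.540,.1135,.100],54.5)
im,d=read_camera('scene');save('disc',im[170:330,220:420],4)"
```

```text
time: 5.15
tool_pos: [0.5385, 0.1144, 0.1377]
tool_rot: [-2.579, 1.567, 3.086]
contact_force: [0.2, 0.5, -0.7]
opening: 0.0236
jaw az 54.55 zaxis az -35.5 units [0.942 0.004 0.046] t 5.15 q [ 0.07  0.5   1.61  0.    1.03 -0.88] tcp [0.5385 0.1144 0.1377] F [ 0.23  0.53 -0.66] open 0.0236
roll units [np.float64(-18.0), np.float64(0.0), np.float64(18.0)]
```

View pics/disc.png

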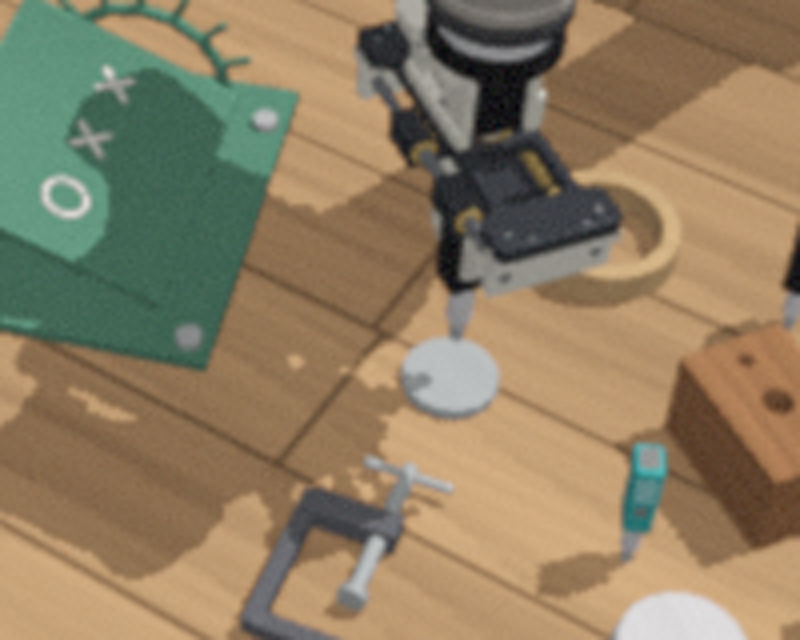

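The gauge hangs upright with the nose at about (457,335) in the crop, over the disc. I lower it onto the disc and hold.

```bash
python3 -m crank '[{"fingers":-1,"tx":0.3,"ty":0,"tz":0,"roll":0},{"fingers":-1,"tx":0.6,"ty":0,"tz":0,"roll":0},{"fingers":-1,"tx":0.75,"ty":0,"tz":0,"roll":0},{"fingers":-1,"tx":0.85,"ty":0,"tz":0,"roll":0},{"fingers":-1,"tx":0.93,"ty":0,"tz":0,"roll":0},{"fingers":-1,"tx":0.98,"ty":0,"tz":0,"roll":0},{"fingers":-1,"tx":0.98,"ty":0,"tz":0,"roll":0},{"fingers":-1,"tx":0.98,"ty":0,"tz":0,"roll":0}]' 25;  python3 -c "
from h import *
go([.540,.1135,.100],54.5)"
```

```text
time: 6.2
tool_pos: [0.5398, 0.1136, 0.1008]
tool_rot: [1.196, 1.571, 0.577]
contact_force: [-1.2, -0.5, 0.1]
opening: 0.0238
jaw az 54.51 zaxis az -35.5 units [0.019 0.001 0.006] t 6.2 q [ 0.07  0.55  1.64  0.    0.95 -0.88] tcp [0.5398 0.1136 0.1008] F [-1.16 -0.48  0.11] open 0.0238
roll units [np.float64(-18.0), np.float64(0.0), np.float64(18.0)]
```

```bash
python3 -m crank '[{"fingers":-1,"tx":0.02,"ty":0,"tz":0,"roll":0},{"fingers":-1,"tx":0.02,"ty":0,"tz":0,"roll":0},{"fingers":-1,"tx":0.02,"ty":0,"tz":0,"roll":0},{"fingers":-1,"tx":0.02,"ty":0,"tz":0,"roll":0},{"fingers":-1,"tx":0.02,"ty":0,"tz":0,"roll":0},{"fingers":-1,"tx":0.02,"ty":0,"tz":0,"roll":0},{"fingers":-1,"tx":0.02,"ty":0,"tz":0,"roll":0},{"fingers":-1,"tx":0.02,"ty":0,"tz":0,"roll":0}]' 25;  python3 -c "
from h import *
go([.540,.1135,.100],54.5)
for i in range(4):
  im,d=read_camera('scene');print(observe()['contact_force'])
save('disc2',im[200:290,280:400],6)"
```

```text
time: 7.2
tool_pos: [0.5398, 0.1136, 0.0997]
tool_rot: [1.821, 1.571, 1.201]
contact_force: [-1.1, 0.3, 1.6]
opening: 0.0237
jaw az 54.51 zaxis az -35.5 units [-0.007  0.001  0.005] t 7.2 q [ 0.07  0.55  1.64  0.    0.94 -0.88] tcp [0.5398 0.1136 0.0997] F [-1.1   0.34  1.63] open 0.0237
roll units [np.float64(-18.0), np.float64(0.0), np.float64(18.0)]
[-2.20964376  1.09233413  1.3875649 ]
[-0.97083872 -0.21969596  2.48740532]
[-1.32086797  0.91150759  2.26200344]
[-0.31122226  0.4955125   1.52961253]
```

View pics/disc2.png

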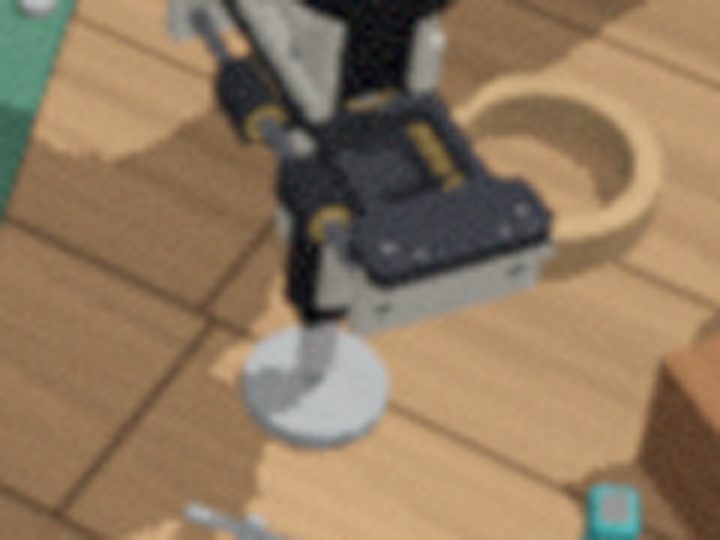

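The contact force rose by about 2.6 N over the free reading, so the nose is about half-way in, and it has been held for over a second. Next I lift, go to the block's free side facing the sculpture, and lower the neck beside the top edge.

```bash
python3 -m crank '[{"fingers":-1,"tx":-0.3,"ty":0,"tz":0,"roll":0},{"fingers":-1,"tx":-0.8,"ty":0,"tz":0,"roll":0},{"fingers":-1,"tx":-1.4,"ty":0,"tz":0,"roll":0},{"fingers":-1,"tx":-1.9,"ty":0,"tz":0,"roll":0},{"fingers":-1,"tx":-2.2,"ty":0.3,"tz":-0.2,"roll":-0.2},{"fingers":-1,"tx":-2.3,"ty":0.8,"tz":-0.5,"roll":-0.2},{"fingers":-1,"tx":-2.3,"ty":1.4,"tz":-0.9,"roll":-0.2},{"fingers":-1,"tx":-2.3,"ty":2.0,"tz":-1.4,"roll":-0.2}]' 25;  python3 -c "
from h import *
go([.549,.265,.131],56.5)"
```

```text
time: 8.4
tool_pos: [0.5406, 0.2128, 0.1917]
tool_rot: [2.293, 1.571, 1.71]
contact_force: [0.1, -0.5, -0.7]
opening: 0.0237
jaw az 56.58 zaxis az -33.4 units [ 1.519  1.206 -0.543] t 8.4 q [ 0.24  0.49  1.45  0.    1.19 -0.74] tcp [0.5406 0.2128 0.1917] F [ 0.09 -0.52 -0.74] open 0.0237
roll units [np.float64(-17.99), np.float64(0.01), np.float64(18.01)]
```

```bash
python3 -m crank '[{"fingers":-1,"tx":0,"ty":0.4,"tz":-0.18,"roll":0},{"fingers":-1,"tx":0,"ty":0.9,"tz":-0.4,"roll":0},{"fingers":-1,"tx":0,"ty":1.2,"tz":-0.54,"roll":0},{"fingers":-1,"tx":0.2,"ty":1.2,"tz":-0.54,"roll":0},{"fingers":-1,"tx":0.7,"ty":1.2,"tz":-0.54,"roll":0},{"fingers":-1,"tx":1.2,"ty":1.2,"tz":-0.54,"roll":0},{"fingers":-1,"tx":1.5,"ty":1.2,"tz":-0.54,"roll":0},{"fingers":-1,"tx":1.5,"ty":1.2,"tz":-0.54,"roll":0}]' 25;  python3 -c "
from h import *
e=np.array([.4955,.3])+.0197*np.array([np.cos(np.radians(-33.5)),np.sin(np.radians(-33.5))])
go([*e,.131],56.5)"
```

```text
time: 9.4
tool_pos: [0.5487, 0.2625, 0.1307]
tool_rot: [-2.208, 1.569, -2.793]
contact_force: [-0.3, 0.1, -1.0]
opening: 0.0238
jaw az 56.48 zaxis az -33.5 units [-0.007  0.048 -1.134] t 9.4 q [ 0.32  0.61  1.44 -0.    1.1  -0.67] tcp [0.5487 0.2625 0.1307] F [-0.31  0.09 -0.97] open 0.0238
roll units [np.float64(-18.0), np.float64(-0.0), np.float64(18.0)]
```

```bash
python3 -m crank '[{"fingers":-1,"tx":0,"ty":0,"tz":-0.2,"roll":0},{"fingers":-1,"tx":0,"ty":0,"tz":-0.4,"roll":0},{"fingers":-1,"tx":0,"ty":0,"tz":-0.55,"roll":0},{"fingers":-1,"tx":0,"ty":0,"tz":-0.7,"roll":0},{"fingers":-1,"tx":0,"ty":0,"tz":-0.85,"roll":0},{"fingers":-1,"tx":0,"ty":0,"tz":-1.0,"roll":0},{"fingers":-1,"tx":0,"ty":0,"tz":-1.15,"roll":0},{"fingers":-1,"tx":0,"ty":0,"tz":-1.15,"roll":0}]' 10;  python3 -c "
from h import *
go([.549,.265,.131],56.5)
im,d=read_camera('scene');save('tilt',im[190:330,340:500],4.5)"
```

```text
time: 10.4
tool_pos: [0.5101, 0.289, 0.1316]
tool_rot: [-2.842, 1.57, 2.857]
contact_force: [1.4, 0.8, -0.4]
opening: 0.0239
jaw az 56.54 zaxis az -33.5 units [0.013 0.037 1.142] t 10.4 q [ 0.38  0.57  1.51  0.    1.06 -0.6 ] tcp [0.5101 0.289  0.1316] F [ 1.39  0.82 -0.42] open 0.0239
roll units [np.float64(-18.0), np.float64(0.0), np.float64(18.0)]
```

View pics/tilt.png

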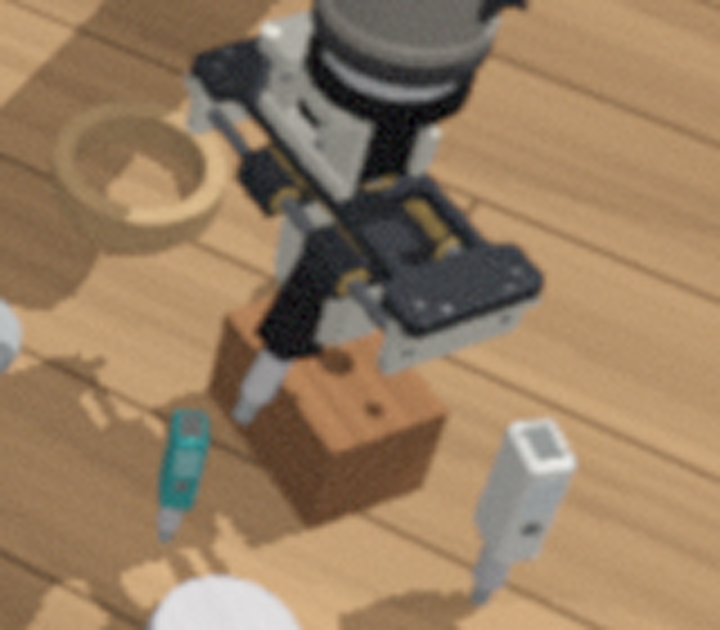

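The gauge pivoted in the pads about as planned, with the neck leaning at (260,380) in the crop. I lift off, firm up the grip, turn the jaws to the slope direction and carry it above the spot, staying well clear.

```bash
python3 -m crank '[{"fingers":-1,"tx":0,"ty":0,"tz":0,"roll":0},{"fingers":-1,"tx":-0.4,"ty":0,"tz":0,"roll":0},{"fingers":-1,"tx":-1.0,"ty":0,"tz":0,"roll":0},{"fingers":-1,"tx":-1.7,"ty":0,"tz":0,"roll":0},{"fingers":-1,"tx":-2.3,"ty":-0.5,"tz":0.5,"roll":0.5},{"fingers":-1,"tx":-2.5,"ty":-1.2,"tz":1.15,"roll":1.3},{"fingers":-1,"tx":-2.5,"ty":-2.0,"tz":1.9,"roll":2.1},{"fingers":-1,"tx":-2.5,"ty":-2.8,"tz":2.65,"roll":2.9}]' 25;  python3 -c "
from h import *
go([.576,-.094,.23],19.45)"
```

```text
time: 11.45
tool_pos: [0.5374, 0.1355, 0.2331]
tool_rot: [1.443, 1.569, 0.348]
contact_force: [0.6, 0.1, -1.2]
opening: 0.0241
jaw az 27.26 zaxis az -62.7 units [ 0.076 -1.771  5.541] t 11.45 q [ 0.11  0.41  1.47  0.    1.26 -0.37] tcp [0.5374 0.1355 0.2331] F [ 0.64  0.12 -1.25] open 0.0241
roll units [np.float64(-17.22), np.float64(0.78), np.float64(18.78)]
```

```bash
python3 -m crank '[{"fingers":-1,"tx":0.08,"ty":-0.3,"tz":0.9,"roll":0.4},{"fingers":-1,"tx":0.08,"ty":-0.6,"tz":1.9,"roll":0.78},{"fingers":-1,"tx":0.08,"ty":-0.95,"tz":3.0,"roll":0.78},{"fingers":-1,"tx":0.08,"ty":-1.3,"tz":4.1,"roll":0.78},{"fingers":-1,"tx":0.08,"ty":-1.6,"tz":5.0,"roll":0.78},{"fingers":-1,"tx":0.08,"ty":-1.77,"tz":5.54,"roll":0.78},{"fingers":-1,"tx":0.08,"ty":-1.77,"tz":5.54,"roll":0.78},{"fingers":-1,"tx":0.08,"ty":-1.77,"tz":5.54,"roll":0.78}]' 25;  python3 - <<'E'
from h import *
go([.576,-.094,.19],19.45)
o=observe()["tool_pos"]; n=np.array([-.123,.348,.929]);n/=np.linalg.norm(n)
g=o-[0,0,.007]; tip=g-.088*n; 
for c in("scene","top"):
    im,d=read_camera(c);W=cloud(c,d);np.savez(c+"1.npz",im=im,W=W)
    a=proj(c,[g,tip,g-.038*n,g-.073*n]);print(c,a.round(1).tolist())
    x,y=a[1].astype(int);x0,y0=max(x-50,0),max(y-45,0)
    print("crop origin",x0,y0); s=cv2.resize(im[y0:y0+90,x0:x0+100],None,fx=4,fy=4,interpolation=cv2.INTER_CUBIC)
    for p in a[1:]: cv2.circle(s,tuple(int(v) for v in ((p-[x0,y0]+.5)*4)),3,(255,0,0),1)
    S=s if c=="scene" else np.hstack([S,s])
    q=(W-tip); ax=q@n; r=np.linalg.norm(q-ax[...,None]*n,axis=-1); m=(r<.03)&(ax>-.01)&(ax<.048); P=W[m]
    k=P[np.linalg.norm(P-tip,axis=1)<.05]; print("pts",len(k))
    # axis: PCA of neck points
    N=W[(r<.03)&(ax>.015)&(ax<.048)]; 
    for lo,hi in((.0,.015),(.015,.03),(.03,.048)):
        z=W[(r<.03)&(ax>lo)&(ax<=hi)]; print(len(z),(z.mean(0)-tip-(lo+hi)/2*n).round(4) if len(z) else "")
save("pre",S)
E
```

```text
time: 12.45
tool_pos: [0.5768, -0.0915, 0.2287]
tool_rot: [3.001, 1.57, 1.774]
contact_force: [0.5, 1.0, -0.6]
opening: 0.0238
jaw az 19.75 zaxis az -70.3 units [ 0.968 -0.039  0.053] t 12.45 q [-0.29  0.47  1.39  0.    1.28 -0.63] tcp [ 0.5768 -0.0915  0.2287] F [ 0.54  1.03 -0.65] open 0.0238
roll units [np.float64(-17.97), np.float64(0.03), np.float64(18.03)]
scene [[254.0, 174.3], [241.6, 198.2], [248.5, 184.9], [243.6, 194.3]]
crop origin 191 153
pts 71
13 [0.0052 0.0003 0.0016]
27 [0.0065 0.0002 0.0016]
29 [ 0.0079 -0.0006  0.0006]
top [[311.8, 179.2], [323.3, 183.5], [317.0, 181.2], [321.4, 182.8]]
crop origin 273 138
pts 0
0 
0 
0
```

View pics/pre.png

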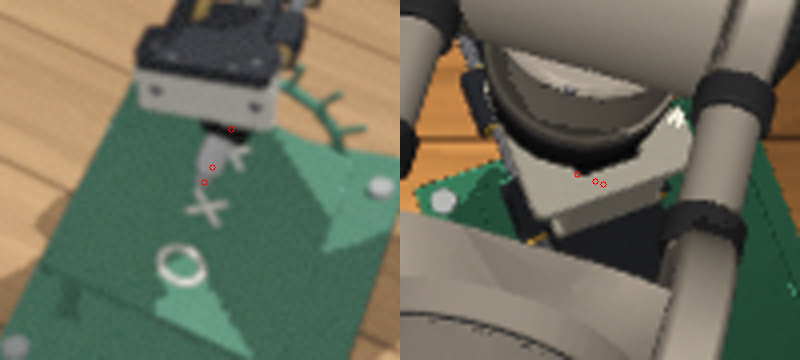

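The predicted nose and neck points (red) lie on the real gauge in the left half, about 1 mm off. The top view is hidden by the arm. I refine the gauge axis with a cylinder fit on several settled frames.

```bash
cat >> h.py <<'E'
from scipy.optimize import least_squares
N0=np.array([-.123,.348,.929]);N0/=np.linalg.norm(N0)
def fit(k=8):
    o=observe()["tool_pos"];g0=o-[0,0,.007];n=N0
    e1=np.cross(n,[1,0,0]);e1/=np.linalg.norm(e1);e2=np.cross(n,e1)
    fr=[read_camera("scene") for _ in range(k)]
    d=np.median([f[1] for f in fr],0); im=np.median([f[0] for f in fr],0)
    o=observe();g0=o["tool_pos"]-[0,0,.007]
    W=cloud("scene",d);q=W-g0;ax=q@n;r=np.linalg.norm(q-ax[...,None]*n,axis=-1)
    grey=(im.max(2)-im.min(2)<30)&(im.max(2)>80)
    m=(r<.014)&(ax<-.044)&(ax>-.086)&grey;P=W[m]
    def res(x):
        a=n+x[0]*e1+x[1]*e2;a/=np.linalg.norm(a);c=g0-.06*n+x[2]*e1+x[3]*e2
        v=P-c;t=v@a;rr=np.linalg.norm(v-t[:,None]*a,axis=1);return rr-np.where(t+.0>-.013,.008,.005)
    s=least_squares(res,np.zeros(4),loss="soft_l1",f_scale=.0007);x=s.x
    a=n+x[0]*e1+x[1]*e2;a/=np.linalg.norm(a);c=g0-.06*n+x[2]*e1+x[3]*e2
    print("pts",len(P),"rms",np.sqrt(np.mean(res(x)**2)).round(5),"axis",a.round(3),"err rad",np.arccos(a@n).round(3),"tilt",np.arccos(a[2]).round(3),"az",np.degrees(np.arctan2(a[1],a[0])).round(1))
    tip=c-.028*a;print("tip est",tip.round(4),"nominal",(g0-.088*n).round(4),"tcp",o["tool_pos"].round(4))
    return a,tip,o
E
python3 - <<'E'
from h import *
fit();fit()
go([.576,-.094,.19],19.45)
E
```

```text
pts 69 rms 0.00071 axis [-0.106  0.298  0.949] err rad 0.057 tilt 0.322 az 109.6
tip est [ 0.5883 -0.1235  0.14  ] nominal [ 0.5877 -0.1231  0.1397] tcp [ 0.5769 -0.0924  0.2285]
pts 68 rms 0.00068 axis [-0.109  0.302  0.947] err rad 0.051 tilt 0.327 az 109.9
tip est [ 0.5883 -0.1242  0.1402] nominal [ 0.5877 -0.1233  0.1397] tcp [ 0.5769 -0.0926  0.2285]
jaw az 19.71 zaxis az -70.3 units [ 0.962 -0.033  0.024] t 13.35 q [-0.29  0.47  1.39  0.    1.28 -0.63] tcp [ 0.5769 -0.0926  0.2285] F [ 0.52 -0.9   0.08] open 0.0241
roll units [np.float64(-17.97), np.float64(0.03), np.float64(18.03)]
```

```bash
python3 - <<'E'
from h import *
go([.5785,-.1005,.1716],19.45); go([.5816,-.1092,.1484])
E
```

```text
jaw az 19.71 zaxis az -70.3 units [ 1.422 -0.029  0.198] t 13.35 q [-0.29  0.47  1.39  0.    1.28 -0.63] tcp [ 0.5769 -0.0926  0.2285] F [ 0.52 -0.9   0.08] open 0.0241
roll units [np.float64(-17.97), np.float64(0.03), np.float64(18.03)]
jaw az 19.71 zaxis az -70.3 units [ 2.002 -0.029  0.429] t 13.35 q [-0.29  0.47  1.39  0.    1.28 -0.63] tcp [ 0.5769 -0.0926  0.2285] F [ 0.52 -0.9   0.08] open 0.0241
```

```bash
python3 -m crank '[{"fingers":-1,"tx":0.2,"ty":-0.03,"tz":0.05,"roll":0.03},{"fingers":-1,"tx":0.5,"ty":-0.03,"tz":0.1,"roll":0.03},{"fingers":-1,"tx":0.8,"ty":-0.03,"tz":0.15,"roll":0.03},{"fingers":-1,"tx":1.1,"ty":-0.03,"tz":0.2,"roll":0.03},{"fingers":-1,"tx":1.3,"ty":-0.03,"tz":0.2,"roll":0.03},{"fingers":-1,"tx":1.42,"ty":-0.03,"tz":0.2,"roll":0.03},{"fingers":-1,"tx":1.42,"ty":-0.03,"tz":0.2,"roll":0.03},{"fingers":-1,"tx":1.42,"ty":-0.03,"tz":0.2,"roll":0.03}]' 30;  python3 - <<'E'
from h import *
a,tip,o=fit();a,tip,o=fit()
S=np.array([.5925,-.1388,.0646]);print("tip-spot",(tip-S).round(4),"along n",((tip-S)@N0).round(4),"lateral",((tip-S)-((tip-S)@N0)*N0).round(4))
go([.5816,-.1092,.1484],19.45)
F=[]
for i in range(6):
    im,d=read_camera("scene");F.append(observe()["contact_force"])
print("F free",np.mean(F,0))
p=proj("scene",[S,tip]);x,y=p[0].astype(int);print(p-[x-50,y-50])
save("near",im[y-50:y+40,x-50:x+50],6)
E
```

```text
time: 14.35
tool_pos: [0.5787, -0.1005, 0.1721]
tool_rot: [1.053, 1.57, -0.179]
contact_force: [-0.4, 0.5, -1.3]
opening: 0.0241
pts 62 rms 0.0006 axis [-0.101  0.305  0.947] err rad 0.051 tilt 0.327 az 108.4
tip est [ 0.5898 -0.1326  0.0837] nominal [ 0.5894 -0.1312  0.083 ] tcp [ 0.5785 -0.1005  0.1718]
pts 62 rms 0.00057 axis [-0.105  0.287  0.952] err rad 0.068 tilt 0.311 az 110.1
tip est [ 0.5897 -0.1321  0.0834] nominal [ 0.5893 -0.1312  0.0829] tcp [ 0.5785 -0.1005  0.1717]
tip-spot [-0.0028  0.0067  0.0188] along n 0.0201 lateral [-0.0003 -0.0003  0.0001]
jaw az 19.41 zaxis az -70.6 units [0.582 0.002 0.23 ] t 15.15 q [-0.3   0.53  1.46  0.    1.15 -0.64] tcp [ 0.5785 -0.1005  0.1717] F [ 0.17 -0.26 -2.38] open 0.0238
roll units [np.float64(-18.0), np.float64(-0.0), np.float64(18.0)]
F free [ 0.08037954 -0.3522178  -1.33090388]
[[50.02329204 50.89617307]
 [52.56292622 45.94914412]]
```

View pics/near.png

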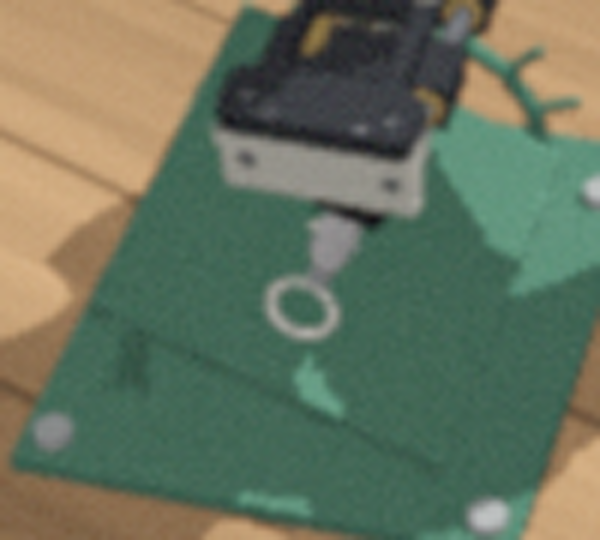

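The nose end at about (315,283) in the crop lines up with the ring at (302,307), and the residual offset is under 1 mm. The gauge is about 0.055 rad short of square, which is legal but thin. With plenty of time left, I go back for a 4 mm deeper nudge on the block.

```bash
python3 -m crank '[{"fingers":-1,"tx":-0.4,"ty":0,"tz":-0.15,"roll":0},{"fingers":-1,"tx":-1.0,"ty":0,"tz":-0.4,"roll":0},{"fingers":-1,"tx":-1.5,"ty":0.1,"tz":-1.0,"roll":0},{"fingers":-1,"tx":-1.5,"ty":0.3,"tz":-2.0,"roll":-0.4},{"fingers":-1,"tx":-1.5,"ty":0.6,"tz":-3.2,"roll":-1.0},{"fingers":-1,"tx":-1.5,"ty":0.85,"tz":-4.4,"roll":-1.8},{"fingers":-1,"tx":-1.5,"ty":1.1,"tz":-5.6,"roll":-2.5},{"fingers":-1,"tx":-1.5,"ty":1.3,"tz":-6.7,"roll":-3.2}]' 30;  python3 -c "
from h import *
go([.5226,.2807,.131],56.5)"
```

```text
time: 16.45
tool_pos: [0.5381, 0.1715, 0.2331]
tool_rot: [0.977, 1.569, 0.308]
contact_force: [-0.5, 0.2, 0.0]
opening: 0.0235
jaw az 51.67 zaxis az -38.3 units [ 2.554  1.897 -1.998] t 16.45 q [ 0.17  0.43  1.44  0.    1.27 -0.73] tcp [0.5381 0.1715 0.2331] F [-0.52  0.18  0.02] open 0.0235
roll units [np.float64(-18.48), np.float64(-0.48), np.float64(17.52)]
```

```bash
python3 -m crank '[{"fingers":-1,"tx":0,"ty":0.5,"tz":-0.5,"roll":-0.3},{"fingers":-1,"tx":0,"ty":1.1,"tz":-1.15,"roll":-0.48},{"fingers":-1,"tx":0,"ty":1.6,"tz":-1.7,"roll":-0.48},{"fingers":-1,"tx":0.1,"ty":1.9,"tz":-2.0,"roll":-0.48},{"fingers":-1,"tx":0.7,"ty":1.9,"tz":-2.0,"roll":-0.48},{"fingers":-1,"tx":1.4,"ty":1.9,"tz":-2.0,"roll":-0.48},{"fingers":-1,"tx":2.1,"ty":1.9,"tz":-2.0,"roll":-0.48},{"fingers":-1,"tx":2.55,"ty":1.9,"tz":-2.0,"roll":-0.48}]' 30;  python3 -c "
from h import *
e=np.array([.5101,.289])-.0038*np.array([np.cos(np.radians(-33.5)),np.sin(np.radians(-33.5))])
go([*e,.1316],56.5)"
```

```text
time: 17.45
tool_pos: [0.523, 0.2783, 0.1286]
tool_rot: [-2.086, 1.569, -2.676]
contact_force: [0.7, 0.6, -0.8]
opening: 0.0235
jaw az 56.19 zaxis az -33.8 units [-0.073  0.042 -0.512] t 17.45 q [ 0.36  0.58  1.49 -0.    1.07 -0.62] tcp [0.523  0.2783 0.1286] F [ 0.69  0.59 -0.84] open 0.0235
roll units [np.float64(-18.03), np.float64(-0.03), np.float64(17.97)]
```

```bash
python3 -m crank '[{"fingers":-1,"tx":-0.07,"ty":0.04,"tz":0,"roll":0},{"fingers":-1,"tx":-0.07,"ty":0.04,"tz":-0.1,"roll":0},{"fingers":-1,"tx":-0.07,"ty":0.04,"tz":-0.2,"roll":0},{"fingers":-1,"tx":-0.07,"ty":0.04,"tz":-0.3,"roll":0},{"fingers":-1,"tx":-0.07,"ty":0.04,"tz":-0.4,"roll":0},{"fingers":-1,"tx":-0.07,"ty":0.04,"tz":-0.51,"roll":0},{"fingers":-1,"tx":-0.07,"ty":0.04,"tz":-0.51,"roll":0},{"fingers":-1,"tx":-0.07,"ty":0.04,"tz":-0.51,"roll":0}]' 10;  python3 -c "
from h import *
go([.576,-.094,.23],19.45)"
```

```text
time: 18.45
tool_pos: [0.5074, 0.2915, 0.1327]
tool_rot: [1.302, 1.57, 0.712]
contact_force: [1.6, -0.6, -0.6]
opening: 0.0238
jaw az 56.2 zaxis az -33.8 units [-2.435 -7.055  6.786] t 18.45 q [ 0.39  0.56  1.51  0.    1.06 -0.59] tcp [0.5074 0.2915 0.1327] F [ 1.56 -0.58 -0.62] open 0.0238
roll units [np.float64(-14.32), np.float64(3.68), np.float64(21.68)]
```

```bash
python3 -m crank '[{"fingers":-1,"tx":0,"ty":0,"tz":0,"roll":0},{"fingers":-1,"tx":-0.4,"ty":0,"tz":0,"roll":0},{"fingers":-1,"tx":-1.0,"ty":0,"tz":0,"roll":0},{"fingers":-1,"tx":-1.7,"ty":0,"tz":0,"roll":0},{"fingers":-1,"tx":-2.3,"ty":-0.5,"tz":0.5,"roll":0.5},{"fingers":-1,"tx":-2.45,"ty":-1.2,"tz":1.15,"roll":1.3},{"fingers":-1,"tx":-2.45,"ty":-2.0,"tz":1.9,"roll":2.1},{"fingers":-1,"tx":-2.45,"ty":-2.8,"tz":2.7,"roll":2.9}]' 30;  python3 -c "
from h import *
go([.5785,-.1005,.21],19.45)"
```

```text
time: 19.45
tool_pos: [0.5346, 0.1374, 0.2317]
tool_rot: [1.766, 1.57, 0.666]
contact_force: [-1.4, -0.5, -1.2]
opening: 0.0238
jaw az 26.98 zaxis az -63.0 units [ 0.541 -1.721  5.798] t 19.45 q [ 0.11  0.41  1.48  0.    1.25 -0.36] tcp [0.5346 0.1374 0.2317] F [-1.36 -0.5  -1.23] open 0.0238
roll units [np.float64(-17.25), np.float64(0.75), np.float64(18.75)]
```

```bash
python3 -m crank '[{"fingers":-1,"tx":0,"ty":-0.3,"tz":0.9,"roll":0.4},{"fingers":-1,"tx":0,"ty":-0.6,"tz":1.9,"roll":0.75},{"fingers":-1,"tx":0,"ty":-0.95,"tz":3.0,"roll":0.75},{"fingers":-1,"tx":0,"ty":-1.3,"tz":4.2,"roll":0.75},{"fingers":-1,"tx":0.1,"ty":-1.6,"tz":5.2,"roll":0.75},{"fingers":-1,"tx":0.3,"ty":-1.72,"tz":5.8,"roll":0.75},{"fingers":-1,"tx":0.54,"ty":-1.72,"tz":5.8,"roll":0.75},{"fingers":-1,"tx":0.54,"ty":-1.72,"tz":5.8,"roll":0.75}]' 30;  python3 - <<'E'
from h import *
T=[]
for i in range(3):
    a,tip,o=fit(6);T.append(tip-o["tool_pos"])
t=np.mean(T[1:],0);S=np.array([.5925,-.1388,.0646]);print("tip-tcp",t)
go(S+.02*N0-t,19.45);go(S-.005*N0-t)
E
```

```text
time: 20.45
tool_pos: [0.5789, -0.098, 0.2078]
tool_rot: [-2.467, 1.568, 2.59]
contact_force: [0.6, -0.2, -1.0]
opening: 0.0242
pts 67 rms 0.00062 axis [-0.124  0.33   0.936] err rad 0.019 tilt 0.36 az 110.5
tip est [ 0.5923 -0.1329  0.1222] nominal [ 0.5906 -0.1293  0.1206] tcp [ 0.5798 -0.0986  0.2094]
pts 66 rms 0.00071 axis [-0.117  0.315  0.942] err rad 0.036 tilt 0.342 az 110.4
tip est [ 0.5923 -0.1337  0.1218] nominal [ 0.5905 -0.13    0.1202] tcp [ 0.5796 -0.0994  0.209 ]
pts 69 rms 0.00064 axis [-0.116  0.329  0.937] err rad 0.022 tilt 0.356 az 109.3
tip est [ 0.5921 -0.1344  0.1219] nominal [ 0.5905 -0.1301  0.1201] tcp [ 0.5796 -0.0995  0.2089]
tip-tcp [ 0.01261009 -0.034573   -0.0870572 ]
jaw az 19.7 zaxis az -70.3 units [ 0.966 -0.033 -0.071] t 21.35 q [-0.3   0.49  1.41  0.    1.24 -0.64] tcp [ 0.5796 -0.0995  0.2089] F [-0.26  0.27 -1.34] open 0.0242
roll units [np.float64(-17.97), np.float64(0.03), np.float64(18.03)]
jaw az 19.7 zaxis az -70.3 units [ 1.547 -0.034  0.16 ] t 21.35 q [-0.3   0.49  1.41  0.    1.24 -0.64] tcp [ 0.5796 -0.0995  0.2089] F [-0.26  0.27 -1.34] open 0.0242
```

The tilt error is now about 0.025 rad. I move to 20 mm off the spot, then look.

```bash
python3 -m crank '[{"fingers":-1,"tx":0.2,"ty":-0.03,"tz":-0.07,"roll":0.03},{"fingers":-1,"tx":0.4,"ty":-0.03,"tz":-0.07,"roll":0.03},{"fingers":-1,"tx":0.6,"ty":-0.03,"tz":-0.07,"roll":0.03},{"fingers":-1,"tx":0.8,"ty":-0.03,"tz":-0.07,"roll":0.03},{"fingers":-1,"tx":0.97,"ty":-0.03,"tz":-0.07,"roll":0.03},{"fingers":-1,"tx":1.2,"ty":-0.03,"tz":0.02,"roll":0.03},{"fingers":-1,"tx":1.27,"ty":-0.03,"tz":0.05,"roll":0.03},{"fingers":-1,"tx":1.27,"ty":-0.03,"tz":0.05,"roll":0.03}]' 30;  python3 - <<'E'
from h import *
T=[];F=[]
for i in range(2):
    a,tip,o=fit(6);T.append(tip-o["tool_pos"]);F.append(o["contact_force"])
t=np.mean(T,0);S=np.array([.5925,-.1388,.0646]);print("tip-tcp",t,"tip off spot along n",(tip-S)@N0,"lat",(tip-S)-((tip-S)@N0)*N0)
go(S-.005*N0-t,19.45)
F=[]
for i in range(8):
    im,d=read_camera("scene");F.append(observe()["contact_force"])
print("F free",np.mean(F,0))
p=proj("scene",[S,tip]);x,y=p[0].astype(int);print((p-[x-35,y-45])*8)
save("near2",im[y-45:y+25,x-35:x+35],8)
E
```

```text
time: 22.35
tool_pos: [0.5792, -0.1019, 0.1579]
tool_rot: [-2.514, 1.57, 2.536]
contact_force: [0.2, 0.8, -0.9]
opening: 0.0237
pts 57 rms 0.00067 axis [-0.132  0.335  0.933] err rad 0.016 tilt 0.368 az 111.5
tip est [ 0.5921 -0.1368  0.0716] nominal [ 0.5901 -0.1323  0.0696] tcp [ 0.5793 -0.1017  0.1584]
pts 60 rms 0.0007 axis [-0.122  0.333  0.935] err rad 0.016 tilt 0.362 az 110.1
tip est [ 0.5916 -0.1368  0.0713] nominal [ 0.59   -0.1323  0.0694] tcp [ 0.5792 -0.1017  0.1582]
tip-tcp [ 0.01261422 -0.03510317 -0.08686743] tip off spot along n 0.007011787186579153 lat [-4.20910094e-05 -4.61272870e-04  1.67218261e-04]
jaw az 19.41 zaxis az -70.6 units [ 0.284 -0.     0.099] t 22.95 q [-0.3   0.54  1.48  0.    1.12 -0.64] tcp [ 0.5792 -0.1017  0.1582] F [ 0.8   0.05 -0.89] open 0.0234
roll units [np.float64(-18.0), np.float64(-0.0), np.float64(18.0)]
F free [-0.26706516 -0.29160298 -1.09184049]
[[280.18633629 367.16938455]
 [286.16363951 352.79089687]]
```

View pics/near2.png

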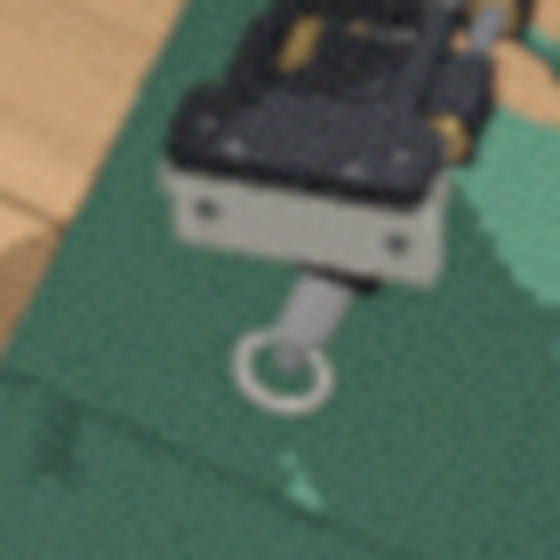

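The nose end sits at about (290,358) in the crop, inside the ring centred at about (283,370) and roughly 7 mm above the face, as computed. Now I press gently along the normal.

```bash
python3 -m crank '[{"fingers":-1,"tx":0.05,"ty":0,"tz":0.02,"roll":0},{"fingers":-1,"tx":0.1,"ty":0,"tz":0.035,"roll":0},{"fingers":-1,"tx":0.15,"ty":0,"tz":0.05,"roll":0},{"fingers":-1,"tx":0.19,"ty":0,"tz":0.065,"roll":0},{"fingers":-1,"tx":0.23,"ty":0,"tz":0.08,"roll":0},{"fingers":-1,"tx":0.27,"ty":0,"tz":0.095,"roll":0},{"fingers":-1,"tx":0.27,"ty":0,"tz":0.095,"roll":0},{"fingers":-1,"tx":0.27,"ty":0,"tz":0.095,"roll":0}]' 30;  python3 - <<'E'
from h import *
F=[]
for i in range(16):
    im,d=read_camera("scene");F.append(observe()["contact_force"])
F=np.mean(F,0);print("F",F,"delta along n",(F-[-.27,-.29,-1.1])@N0)
S=np.array([.5925,-.1388,.0646]);t=np.array([.0126,-.0351,-.0869])
o=observe();q=o["tool_pos"]+t-S;print("tip-full-out vs spot along n",q@N0,"lat",q-(q@N0)*N0)
go(S-.005*N0-t,19.45)
p=proj("scene",[S]);x,y=p[0].astype(int);print((p-[x-35,y-45])*8)
save("press",im[y-45:y+25,x-35:x+35],8)
E
```

```text
time: 24.35
tool_pos: [0.5804, -0.1053, 0.1474]
tool_rot: [2.54, 1.571, 1.308]
contact_force: [-2.4, 0.2, 2.0]
opening: 0.0242
F [-1.12767271  0.99810265  1.7478446 ] delta along n 3.200563112930264
tip-full-out vs spot along n -0.004515076065975812 lat [-1.22577236e-06 -4.62353552e-05  1.71573021e-05]
jaw az 19.41 zaxis az -70.6 units [0.012 0.    0.003] t 25.15 q [-0.31  0.56  1.48  0.    1.1  -0.65] tcp [ 0.5805 -0.1053  0.1473] F [-0.83  0.    0.87] open 0.0242
roll units [np.float64(-18.0), np.float64(-0.0), np.float64(18.0)]
[[280.18633629 367.16938455]]
```

View pics/press.png

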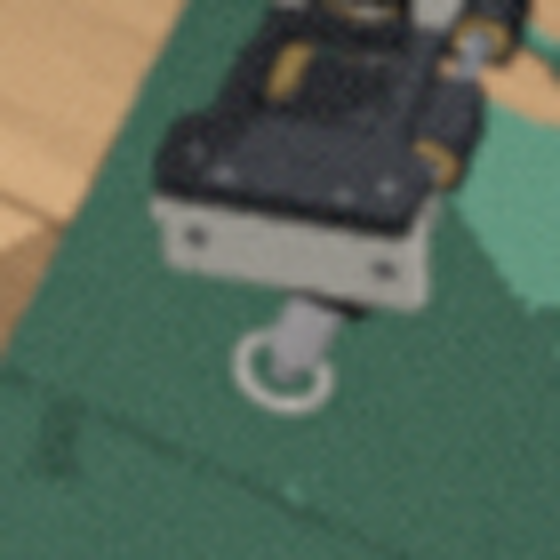

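```bash
python3 -c "
from cell import *
hand_in();print(observe()['time'],observe()['contact_force'])"
```

```text
the job is handed in; nothing more can be done
the job is handed in; nothing more can be done
```

I took the gauge from the block, tried it on the zero disc, and handed in at about 25 s with it pressed lightly inside the ring. The system gives no verdict, so the checks below are my own readings.

- **Zero disc:** the gauge stood upright on the disc for over 1 s. The force rose by about 2.6 N over the free reading, which puts the nose close to half-way in.
- **Tilt:** the tool cannot tilt, so I pivoted the gauge in the pads against the edge of the wooden block. The first push left it about 0.055 rad short of square, so I went back and pushed 4 mm further. The last fit, taken just before pressing, showed about 0.016 rad off square. I did not refit it after contact.
- **Ringed spot:** the force along the face normal is about 3.2 N. The force puts the nose about 6 mm in, while the arm's position puts it about 4.5 mm in; both are within 2 to 8 mm. The computed offset from the ring's centre is under 1 mm, and the last picture shows the nose inside the ring.
- **Other objects:** I saw no contact with the tin, tape, brush or clamp, and none with the sculpture away from the spot. I did not measure their positions again at the end.

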